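Pack the teether and hold the tilt-out bin open

TASK

Put the coral ring teether into the open aluminium food container and swing the container's lid fully shut. Then take the grey tilt-out bin by the tab at the top of its front, tip it out to 30 degrees from shut and finish still holding it there, because it springs shut when let go and I need it open to put the packed container away. Keep the container standing upright and the rattle in the bin, and leave the cap, the bowl and the bottle where they are.

Things in the scene. Friction and masses are not known exactly. Their poses are not given: they have to be found in the camera images.
- teether: chunky coral silicone ring, 54 mm outside, 28 mm hole, 20 mm thick with upright sides, 40 g, lying flat on the shelf; origin at the centre of its underside, z up
- tin: open aluminium food container, loose on the shelf, 100 (its x) x 130 (its y) x 50 mm high, walls and floor 3 mm, 0.26 kg without lid; origin at the centre of its underside, z up; its lid is hinged along the top of its +x side, the side turned away from the robot
- lid (a joint): angle of the container's lid, rad: 0 = shut flat on the rim, pi/2 = upright, starts 1.75 to 2.05 (leaning back from the mouth). Aluminium plate 102 mm (from the hinge) x 132 x 3 mm, 60 g, with a thumb tab 26 mm wide, 12 mm long in the middle of its free edge. Stiff hinge, no latch: the lid stays where it is left; about 1 N at its free edge moves it
- lid_hinge (a point): middle of the lid's hinge line, 50.5 mm above the container's underside and 50 mm along the container's +x from its centre. Frame turns with the lid: y along the hinge (the container's y), -x from the hinge to the lid's free edge, z out of the lid's outer face (up when shut)
- bin_unit: fixed dark grey plastic shell of the tilt-out bin, 154 deep (x) x 226 wide (y) x 192 mm high, standing on the shelf; origin at the centre of its underside; its front, with the bin in it, faces its own -x
- bin (a joint): tilt of the bin in the shell, rad: 0 = shut, grows as the top of the bin comes out of the shell's front (30 degrees = 0.524), stop at 0.96. A spring and its weight pull it shut: about 3.5 N along the arc at the tab at 30 degrees; it never stays open by itself
- bin_grip (a point): middle of the bin's pull tab, the place to pinch. The tab is a grey block, 28 mm wide (y), 18 mm high, at the middle of the top of the bin's front; the front's face is 17 mm behind this point, a 34 mm wide bead 18 to 24 mm in front of it. Shut, this point is 170 mm above the shelf, the shell's top 22 mm higher. Frame turns with the bin: y along its hinge, -x out of its front, z up when shut
- bin_hinge (a point): middle of the bin's hinge line at the foot of its front, 24 mm above the shelf, 67 mm in front of the shell's centre; with the bin shut the pull point is 28 mm in front of it and 146 mm above it. Frame turns with the bin, axes as for the pull point. The bin's floor lies 2 mm above the hinge; inside it is 128 mm deep, 200 mm wide
- rattle: beech rattle 80 x 40 x 40 mm, two end blocks joined by dowels, 60 g, lying in the bin, hidden while it is shut; origin at the centre of its underside
- cap: bystander: mint plastic bottle cap, 44 mm across, 19 mm high; origin at the centre of its underside
- bowl: bystander: yellow plastic bowl, 96 mm across, 40 mm high; origin at the centre of its underside
- bottle: bystander: baby bottle with mint collar and teat, 58 mm across, 166 mm high, upright; origin at the centre of its underside
Mind the look-alikes: they are no part of the job. There is more than one size of the tin; the job needs the middle-sized.

How it is judged:
By the outcome, as a careful person would: the job done as asked, in the order asked, and still so for the second after the job is handed in, while the arm keeps its last pose, push and grip.
It also fails if it takes over 62 s, if anything falls off the work surface, if the arm or the gripper's body presses on something with over 40 N, if the wrist force passes 120 N, or if a joint passes its speed limit or range.

ROBOT

A 6-joint arm with a two-finger parallel gripper is mounted at the origin on the work surface. World frame = base frame: x ahead of the robot, y to its left, z up, the work surface at z = 0. Lengths are in mm, angles in degrees, forces in N, time in s.
With the tool pointing down it reaches from about 300 to 850 mm from the base axis. Payload 4.2 kg.
Tool frame: the origin (TCP) lies on the centre line of the jaws, within the pads' length; the fingertips stand 14 mm ahead of it and the grasp point (between the pads) lies 5 mm behind it; z points along the fingers, y is the line along which they close (so a half turn about z gives the same grasp; the last joint's range is limited). The gripper opens to 91 mm and grips with 3 to 60 N. Pads are 32 mm wide; open, the fingers measure 118 mm over their backs; the gripper's body (76 mm by 178 mm) begins 60 mm behind the grasp point.
Start: joints at [-75.63, 18.312, 89.639, -0, 72.044, -1.146], TCP at [153.816, -554.06, 227.976] pointing down, gripper open.
Joint ranges: [-177.97, 177.97], [-48.28, 115.42], [12.27, 149.76], [-77.06, 257.06], [2.81, 150.46], [-146.56, 146.56]. Speed limits (degrees/s): [147.25, 147.25, 180, 180, 180, 180].

INTERFACE

Orientations are given as [roll, pitch, yaw] about the fixed x, y, z axes, in that order (R = Rz(yaw) Ry(pitch) Rx(roll)).
In Python, from workcell import env gives the robot as it stands.
- The arm moves only by the tool arm_command, never from a script. Its argument "motion" is a list of rows, each an object with "offset": the shift along the tool's x, y, z in m, a list of three; "spin": the turn about the tool's z in rad. In form: [{"offset": [tx, ty, tz], "spin": spin}, ...]. A call has 1 to 5 rows; each row shifts and turns the commanded pose from where the row before left it, along the tool's axes as they then stand; what a row does not reach is not made up. A row lasts 1/8 s, in which the tool goes at most 62.5 mm and 10.7 degrees, less where a joint would pass 70% of its speed; a pose out of reach is approached as far as the arm can. A call with a gripper value outside its range is refused whole. "jaw" is the finger opening in m, from 0 to 0.0912, set as the call begins (left out, the last holds). The fingers move at their own pace and stop on an object; "newtons" is the grip in N (left out, the last holds). Time passes only in rows, so rows that do not move let the fingers close. It gives the time, the measured TCP pose, the force, the opening and the grip force at its end, in the units of the state.
- env.state(): the state, without advancing time (a new reading comes with each control period).
- env.grab_frame(name): name is "scene" or "top"; returns (picture, depth): 480x640x3 uint8, blue, green, red; 480x640 float32, mm along the optical axis (not along the pixel's ray), 0 where there is no reading.
- env.camera_model(name): a dict with "fx", "fy", "cx", "cy" (pixels), "k1" (the pictures are not rectified: a ray, as slopes to the right and down, at radius r is drawn at 1 + k1 r^2 times it, then the intrinsics apply), "eye" and "rotation" of the camera in the world. Camera axes: x right, y down, z forward; pixel columns grow to the right and rows downward; lengths in mm; the calibration is good to about 2 mm. A picture is of the moment at which its call begins. camera_model takes no time and is no camera call.
- env.job_done(): hands the job in; it is judged then, once.
Trained networks look in the newest picture that a camera, given by its name, has taken for a name from the list of things; names that differ only in an ending like _2 or _b are one class to them, and where a whole thing is asked for, a point or a joint stands for the part that bears it (a point fixed in the world has none). Each returns a list of dicts, best first, with "score" (0 to 1); they miss things now and then, are a little off and sometimes report something else, mostly with a low value. They report only what shows in the picture. A call takes as long as a camera call. They do not tell look-alikes from the thing itself.
- env.boxes_of(camera, target): "bbox" ([left, top, right, bottom] in pixels, round what is visible of it).
- env.pinpoint(camera, target): "location" ([column, row] in pixels: a listed point, or the origin of a listed thing).
The state is a dict: "time_s": time; "qpos": joint angles; "qvel": joint speeds; "effort": joint torques, N m; "ee_pos": TCP position; "ee_rot": TCP orientation; "force": force on the tool from outside, world axes, zero at the start; "torque": the same for the moment, N m; "gripper_width": finger opening in mm; "gripper_force": force on a finger pad.
Only numpy, scipy, OpenCV 4.12 (cv2) and the standard library are available. Lean on these libraries where they do the work, as an engineer would, in place of code of your own. Each camera call takes 0.05 s, during which the arm holds its last target. There are 200 camera calls.

## Working session

There is one attempt and no reset: what is moved stays moved. The work goes in short steps, Python scripts to look and compute and a tool call to move; the robot and the scene stay as the last step left them, time stands still between calls to the robot, and variables do not carry over. Pictures are saved under pics/ and viewed, at most 10 in all, crops included, and the job is handed in when it is done.

Besides the shell and the picture viewer there is one more tool, called after ">>>" as a command line: name --argument value ..., lists and objects as JSON in quotes. arm_command: Moves the arm, as the interface text tells. Its arguments: {"type":"object","properties":{"motion":{"type":"array"},"jaw":{"type":"number"},"newtons":{"type":"number"}},"required":["motion"]}

```bash
ls; mkdir -p pics
cat > h.py <<'E'
import numpy as np, cv2
from workcell import env
def cam(n):
    m=env.camera_model(n); return m
def ray(m,u,v):
    x=np.atleast_1d((np.asarray(u,float)-m['cx'])/m['fx']); y=np.atleast_1d((np.asarray(v,float)-m['cy'])/m['fy'])
    a,b=x.copy(),y.copy()
    for _ in range(20):
        s=1+m['k1']*(a*a+b*b); a=x/s; b=y/s
    return np.stack([a,b,np.ones_like(a)],-1)
def pts(m,u,v,d):
    return np.array(m['eye'])+(ray(m,u,v)*np.atleast_1d(d)[:,None])@np.array(m['rotation']).T
def onz(m,u,v,z):
    r=ray(m,u,v)@np.array(m['rotation']).T; e=np.array(m['eye'])
    return e+r*((z-e[2])/r[:,2])[:,None]
def cloud(m,d):
    vv,uu=np.mgrid[:480,:640]
    P=pts(m,uu.ravel(),vv.ravel(),d.ravel()).reshape(480,640,3); P[d==0]=np.nan; return P
def proj(m,p):
    q=(np.asarray(p,float)-np.array(m['eye']))@np.array(m['rotation'])
    a,b=q[...,0]/q[...,2],q[...,1]/q[...,2]; s=1+m['k1']*(a*a+b*b)
    return np.stack([m['cx']+m['fx']*a*s,m['cy']+m['fy']*b*s],-1)
E
python3 - <<'E'
from h import *
for n in('scene','top'):
    p,d=env.grab_frame(n); cv2.imwrite(f'pics/{n}0.png',p); np.save(f'{n}d.npy',d); m=cam(n); print(n,m['eye'],np.round(m['rotation'],3).tolist(),m['fx'])
    for t in ['teether','tin','lid','lid_hinge','bin_grip','bin_hinge','cap','bowl','bottle','bin_unit']:
        print(t,[(np.round(o['location']).tolist(),round(o['score'],2)) for o in env.pinpoint(n,t)] if t!='lid' else '', [(np.round(o['bbox']).tolist(),round(o['score'],2)) for o in env.boxes_of(n,t)] if t in('teether','tin','lid') else '')
print(env.state())
E
```

```text
pics
scene [ 996.7533999  -611.96998253  959.36769947] [-137.375, 1.045, 38.576] 437.141037108194
teether [([213.0, 378.0], 0.89), ([395.0, 183.0], 0.37)] [([200.0, 366.0, 225.0, 390.0], 0.56)]
tin [([221.0, 281.0], 0.82), ([357.0, 365.0], 0.7), ([259.0, 314.0], 0.61), ([393.0, 184.0], 0.35), ([269.0, 320.0], 0.3)] [([224.0, 283.0, 300.0, 341.0], 0.72), ([204.0, 259.0, 236.0, 303.0], 0.57), ([305.0, 310.0, 414.0, 414.0], 0.55)]
lid  [([206.0, 262.0, 235.0, 293.0], 0.84), ([309.0, 312.0, 413.0, 398.0], 0.74), ([246.0, 298.0, 299.0, 331.0], 0.61)]
lid_hinge [([337.0, 377.0], 0.73), ([270.0, 318.0], 0.68), ([208.0, 276.0], 0.61)] 
bin_grip [([393.0, 186.0], 0.9)] 
bin_hinge [([399.0, 223.0], 0.72)] 
cap [([320.0, 255.0], 0.53)] 
bowl [([366.0, 277.0], 0.83)] 
bottle [([262.0, 410.0], 0.8)] 
bin_unit [([415.0, 215.0], 0.91)] 
top [ 373.57479191  -18.34588605 1234.5254174 ] [-172.819, 0.949, -91.118] 531.3760128914212
teether [([495.0, 258.0], 0.78)] [([483.0, 246.0, 506.0, 266.0], 0.78)]
tin [([389.0, 154.0], 0.95), ([409.0, 268.0], 0.74), ([410.0, 344.0], 0.59)] [([375.0, 214.0, 459.0, 
[... 431 characters left out ...]
([164.0, 227.0], 0.74)] 
{'time_s': 1.3, 'qpos': array([-7.56331663e+01,  1.83107670e+01,  8.96380804e+01, -2.30859010e-04,
        7.20466217e+01, -1.14505819e+00]), 'qvel': array([-0.00589491, -0.04912156,  0.05375783,  0.05465542,  0.03430157,
        0.11699368]), 'effort': array([ 2.80972592e-03, -4.12353909e+01, -2.32225496e+01,  7.32378638e-02,
        3.76957550e-02, -9.65041806e-06]), 'ee_pos': array([ 153.78648666, -554.05959657,  227.99353594]), 'ee_rot': array([1.79995474e+02, 3.10123436e-04, 1.55119630e+01]), 'force': array([ 0.96147928, -0.19012624, -1.02004041]), 'torque': array([ 0.04954927, -0.00441734, -0.0019071 ]), 'gripper_force': 0.0, 'gripper_width': 91.04707702379397}
```

```bash
python3 - <<'E'
s=open('h.py').read().replace("m=env.camera_model(n); return m","m=dict(env.camera_model(n)); m['rotation']=Rotation.from_euler('xyz',m['rotation'],degrees=True).as_matrix(); return m")
open('h.py','w').write("from scipy.spatial.transform import Rotation\n"+s)
E
python3 - <<'E'
import cv2
for n,c in(('top',(100,60,540,400)),('scene',(180,140,480,440))):
    p=cv2.imread(f'pics/{n}0.png')[c[1]:c[3],c[0]:c[2]]
    f=min(800/p.shape[1],600/p.shape[0]); cv2.imwrite(f'pics/{n}c.png',cv2.resize(p,None,fx=f,fy=f,interpolation=2)); print(f)
E
python3 - <<'E'
from h import *
for n in('top','scene'):
    m=cam(n); d=np.load(n+'d.npy'); P=cloud(m,d); np.save(n+'P.npy',P)
    print(m['rotation'].round(2).tolist())
m=cam('top')
for k,u,v,z in[('teether',495,258,0),('tinA',389,154,0),('tinB',409,268,0),('tinC',410,344,0),('hA',426,144,50),('hB',416,246,50),('hC',423,353,50),('binhinge',186,235,24),('binhin2',165,227,24),('binunit',164,227,0),('bowl',287,213,0),('bottle',479,194,0)]: print(k,onz(m,u,v,z)[0].round(0))
m=cam('scene')
for k,u,v,z in[('teether',213,378,0),('tin',221,281,0),('tin',357,365,0),('tin',259,314,0),('h',337,377,50),('h',270,318,50),('h',208,276,50),('grip',393,186,170),('hinge',399,223,24),('unit',415,215,0),('cap',320,255,0)]:print(k,onz(m,u,v,z)[0].round(0))
E
```

```text
1.7647058823529411
2.0
[[-0.02, -0.99, 0.13], [-1.0, 0.02, 0.01], [-0.02, -0.12, -0.99]]
[[0.78, 0.45, -0.43], [0.62, -0.58, 0.52], [-0.02, -0.68, -0.74]]
teether [ 488. -413.    0.]
tinA [ 743. -175.    0.]
tinB [ 469. -212.    0.]
tinC [ 295. -207.    0.]
hA [ 750. -255.   50.]
hB [ 514. -221.   50.]
hC [ 278. -227.   50.]
binhinge [554. 304.  24.]
binhin2 [574. 353.  24.]
binunit [578. 363.   0.]
bowl [605.  71.   0.]
bottle [ 641. -384.    0.]
teether [ 491. -408.    0.]
tin [ 290. -196.    0.]
tin [ 739. -172.   -0.]
tin [ 451. -211.    0.]
h [ 734. -246.   50.]
h [ 510. -223.   50.]
h [ 286. -227.   50.]
grip [546. 263. 170.]
hinge [572. 285.  24.]
unit [582. 370.  -0.]
cap [449.  51.   0.]
```

View pics/topc.png

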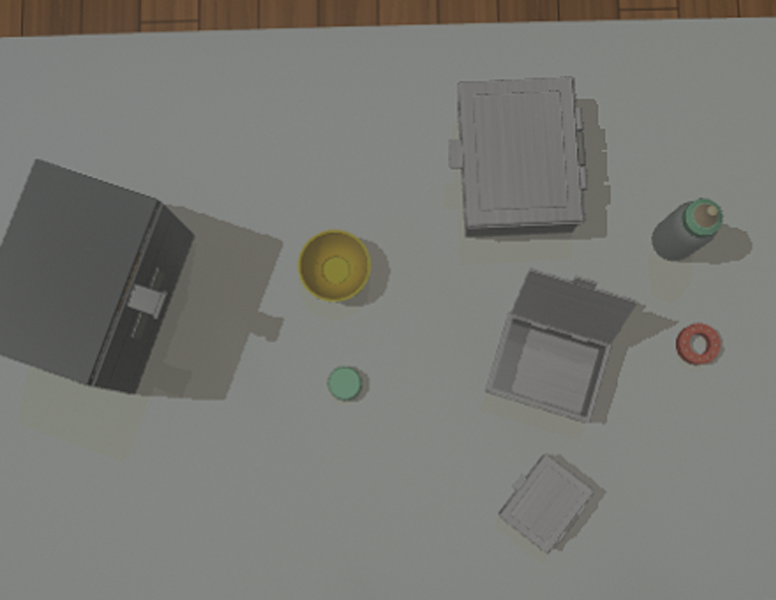

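View pics/scenec.png

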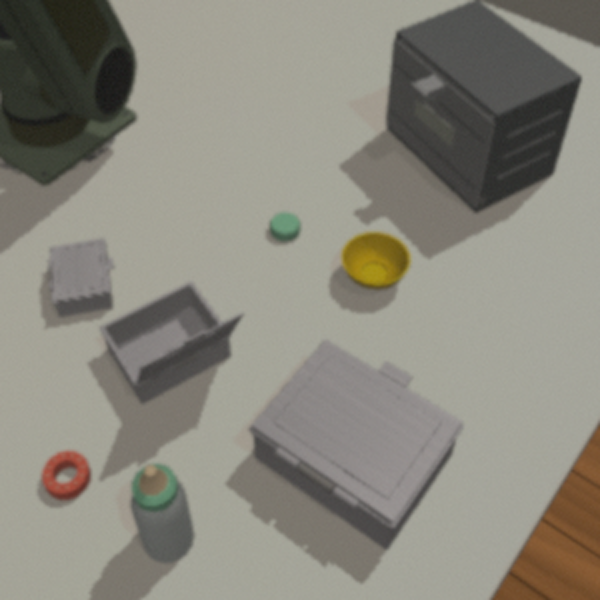

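Run:
```python
from h import *
for n in('top','scene'):
    P=np.load(n+'P.npy'); img=cv2.imread(f'pics/{n}0.png'); hsv=cv2.cvtColor(img,cv2.COLOR_BGR2HSV)
    X,Y,Z=P[...,0],P[...,1],P[...,2]
    red=((hsv[...,0]<8)|(hsv[...,0]>172))&(hsv[...,1]>90)&(Y<-350)&(X>400)&(X<600)
    q=P[red&(Z>12)]; print(n,'teether',len(q),np.nanmedian(q,0).round(1),((q.max(0)+q.min(0))/2).round(1),np.ptp(q,0).round(1))
    shelf=(abs(X-400)<60)&(abs(Y+50)<60); print('shelf z',np.nanmedian(Z[shelf]))
    rim=(abs(X-460)<110)&(abs(Y+215)<110)&(Z>43)&(Z<54)
    q=P[rim].astype(np.float32); q=q[q[:,0]+ -0.3*(q[:,1]+210)>350]
    cc=cv2.connectedComponentsWithStats(rim.astype(np.uint8),connectivity=8); print([s.tolist() for s in cc[2]])
    print('rim',cv2.minAreaRect(q[:,:2]), np.median(q,0))
    lid=(abs(X-500)<110)&(abs(Y+230)<110)&(Z>65)&(Z<165); q=P[lid]; c=q.mean(0); u,s,vt=np.linalg.svd(q-c); print('lid c',c.round(1),'n',vt[2].round(3),'main',vt[0].round(3),q.min(0).round(0),q.max(0).round(0), len(q))
    top=(Z>180)&(Y>200)&(X>400); q=P[top].astype(np.float32); print('shell top',cv2.minAreaRect(q[:,:2]),np.median(q,0))
    g=(Z>150)&(Z<186)&(Y>200)&(Y<330)&(X>450)&(X<650)&(img.min(-1)>85); q=P[g]; print('tab',len(q),q.mean(0) if len(q) else'', q.min(0) if len(q) else'',q.max(0)if len(q) else'')
```

```text
top teether 294 [ 493.8 -407.9   20.2] [ 494.4 -408.5   20.5] [49.  51.8 16.4]
shelf z 0.6164237950763436
[[0, 0, 640, 480, 306631], [375, 237, 72, 63, 569]]Traceback (most recent call last):
  File "<stdin>", line 11, in <module>
cv2.error: OpenCV(4.12.0) /io/opencv/modules/imgproc/src/convhull.cpp:143: error: (-215:Assertion failed) total >= 0 && (depth == CV_32F || depth == CV_32S) in function 'convexHull'
```

Run:
```python
from h import *
mr=lambda q:cv2.minAreaRect(np.ascontiguousarray(q[:,:2],dtype=np.float32))
for n in('top','scene'):
    P=np.load(n+'P.npy'); img=cv2.imread(f'pics/{n}0.png'); hsv=cv2.cvtColor(img,cv2.COLOR_BGR2HSV)
    X,Y,Z=P[...,0],P[...,1],P[...,2]
    red=((hsv[...,0]<8)|(hsv[...,0]>172))&(hsv[...,1]>90)&(Y<-350)&(X>400)&(X<600)
    q=P[red&(Z>12)]; print(n,'teether',len(q),np.nanmedian(q,0).round(1),((q.max(0)+q.min(0))/2).round(1),np.ptp(q,0).round(1))
    rim=(abs(X-460)<110)&(abs(Y+215)<90)&(Z>43)&(Z<54)
    q=P[rim]; print('rim',mr(q), np.median(q,0),q.min(0),q.max(0),len(q))
    lid=(abs(X-510)<110)&(abs(Y+230)<110)&(Z>65)&(Z<165); q=P[lid]; c=q.mean(0); u,s,vt=np.linalg.svd(q-c,full_matrices=False); print('lid c',c.round(1),'n',vt[2].round(3),'main',vt[0].round(3),q.min(0).round(0),q.max(0).round(0), len(q))
    top=(Z>183)&(Y>200)&(X>400)&(X<800); q=P[top]; print('shell top',mr(q),np.median(q,0))
    g=(Z>150)&(Z<186)&(Y>200)&(Y<330)&(X>450)&(X<650)&(img.min(-1)>85); q=P[g]; print('tab',len(q),q.mean(0) if len(q) else'', q.min(0) if len(q) else'',q.max(0)if len(q) else'')
```

```text
top teether 294 [ 493.8 -407.9   20.2] [ 494.4 -408.5   20.5] [49.  51.8 16.4]
rim ((465.6579284667969, -207.56491088867188), (137.30271911621094, 107.00438690185547), 71.50749969482422) [ 466.14533733 -210.68702458   50.1170441 ] [ 395.33470686 -287.98546504   43.08511707] [ 535.31439038 -127.35367818   53.98541335] 569
lid c [ 537.2 -231.5  108.5] n [-0.865  0.287  0.411] main [-0.321 -0.947 -0.015] [ 500. -299.   65.] [ 573. -164.  156.] 1556
shell top ((569.5814208984375, 344.91094970703125), (200.04627990722656, 227.3011474609375), 70.11672973632812) [574.53090277 363.69851286 192.52921984]
tab 250 [541.16944752 270.16534511 179.74732119] [455.66332764 248.10551826 174.23366326] [617.31949393 325.99824024 184.87368232]
scene teether 328 [ 498.4 -409.9   19.5] [ 497.  -409.1   18.5] [53.7 52.  13. ]
rim ((443.31280517578125, -198.54612731933594), (136.4499969482422, 168.27883911132812), 71.15904235839844) [ 439.95236625 -210.54213845   48.85176174] [ 350.69535544 -287.65867207   43.0095466 ] [ 537.60323179 -125.20920845   53.60766924] 366
lid c [ 544.4 -236.7  114.7] n [ 0.875 -0.296 -0.384] main [-0.335 -0.941 -0.037] [ 505. -298.   65.] [ 577. -167.  156.] 419
shell top ((625.1553344726562, 1067.14697265625), (398.3969421386719, 1627.64794921875), 1.78041672706604) [637.36996711 428.44197396 192.71807454]
tab 98 [544.34343866 271.86399512 178.14206468] [515.37746699 248.59593102 153.82959614] [562.69512394 304.5088555  182.95807074]
```

```bash
cat > plan.py <<'E'
from h import *
# plan.py "x,y,z,yaw,n" ... : rows from the present pose; n rows per waypoint
import sys
s=env.state(); p=s['ee_pos'].copy(); y=s['ee_rot'][2]
print('t',round(s['time_s'],2),'at',p.round(1),s['ee_rot'].round(2))
for w in sys.argv[1:]:
    x1,y1,z1,yw,n=map(float,w.split(',')); n=int(n); q=np.array([x1,y1,z1]); d=(q-p)/n; dy=((yw-y+180)%360-180)/n
    for i in range(n):
        R=Rotation.from_euler('xyz',[180,0,y],degrees=True).as_matrix()
        o=R.T@d/1000; print(np.round(o,4).tolist(),round(-np.radians(dy),3),'len',round(np.linalg.norm(d),1)); y+=dy
    p=q
E
python3 plan.py 496,-409,130,-18.5,8 496,-409,17,-18.5,3
```

```text
t 1.3 at [ 153.8 -554.1  228. ] [180.     0.    15.51]
[0.0461, -0.006, 0.0122] 0.074 len 48.0
[0.0455, -0.0094, 0.0122] 0.074 len 48.0
[0.0447, -0.0128, 0.0122] 0.074 len 48.0
[0.0436, -0.0161, 0.0122] 0.074 len 48.0
[0.0423, -0.0192, 0.0122] 0.074 len 48.0
[0.0407, -0.0223, 0.0122] 0.074 len 48.0
[0.039, -0.0253, 0.0122] 0.074 len 48.0
[0.037, -0.0281, 0.0122] 0.074 len 48.0
[0.0, -0.0, 0.0377] -0.0 len 37.7
[0.0, -0.0, 0.0377] -0.0 len 37.7
[0.0, -0.0, 0.0377] -0.0 len 37.7
```

>>> arm_command --motion '[{"offset": [0.046,-0.006,0.012],"spin": 0.074},{"offset": [0.0455,-0.0095,0.012],"spin": 0.074},{"offset": [0.0445,-0.013,0.012],"spin": 0.074},{"offset": [0.0435,-0.016,0.012],"spin": 0.074},{"offset": [0.0425,-0.019,0.012],"spin": 0.074}]' --jaw 0.09

```text
time_s: 1.92
ee_pos: [368.9, -462.8, 167.7]
ee_rot: [180.0, -0.0, -5.8]
force: [-0.2, 0.6, 0.2]
gripper_width: 90.1
gripper_force: 0.0
```

>>> arm_command --motion '[{"offset": [0.0405,-0.0225,0.012],"spin": 0.074},{"offset": [0.039,-0.0255,0.012],"spin": 0.074},{"offset": [0.037,-0.028,0.012],"spin": 0.074},{"offset": [0,0,0],"spin": 0}]'

```text
time_s: 2.42
ee_pos: [497.8, -406.6, 130.5]
ee_rot: [-179.9, 0.1, -18.2]
force: [-0.6, -0.6, 0.1]
gripper_width: 89.9
gripper_force: 0.0
```

```bash
python3 plan.py 496,-409,17,-18.5,4
```

```text
t 2.42 at [ 497.8 -406.6  130.5] [-1.7994e+02  7.0000e-02 -1.8180e+01]
[-0.0002, 0.0007, 0.0284] 0.001 len 28.4
[-0.0002, 0.0007, 0.0284] 0.001 len 28.4
[-0.0002, 0.0007, 0.0284] 0.001 len 28.4
[-0.0002, 0.0007, 0.0284] 0.001 len 28.4
```

>>> arm_command --motion '[{"offset": [0,0.0005,0.03],"spin": 0},{"offset": [0,0.0005,0.03],"spin": 0},{"offset": [0,0.0005,0.03],"spin": 0},{"offset": [0,0,0.023],"spin": 0},{"offset": [0,0,0],"spin": 0}]'

```text
time_s: 3.05
ee_pos: [493.2, -409.7, 17.5]
ee_rot: [-179.9, 0.2, -18.4]
force: [-0.1, 0.7, -0.4]
gripper_width: 89.7
gripper_force: 0.0
```

>>> arm_command --motion '[{"offset": [0,0,0],"spin": 0},{"offset": [0,0,0],"spin": 0},{"offset": [0,0,0],"spin": 0},{"offset": [0,0,0],"spin": 0}]' --jaw 0.03 --newtons 8

```text
time_s: 3.55
ee_pos: [495.3, -410.1, 19.5]
ee_rot: [180.0, -0.0, -18.4]
force: [-0.4, -0.2, 2.6]
gripper_width: 53.3
gripper_force: 8.0
```

```bash
python3 plan.py 485,-400,115,-18.5,3 454,-204,115,-18.5,5 454,-204,24,-18.5,3
```

```text
t 3.55 at [ 495.3 -410.1   19.5] [ 1.7998e+02 -5.0000e-02 -1.8400e+01]
[-0.0043, -0.0021, -0.0318] 0.001 len 32.2
[-0.0043, -0.0021, -0.0318] 0.001 len 32.2
[-0.0043, -0.0021, -0.0318] 0.001 len 32.2
[-0.0183, -0.0352, -0.0] -0.0 len 39.7
[-0.0183, -0.0352, -0.0] -0.0 len 39.7
[-0.0183, -0.0352, -0.0] -0.0 len 39.7
[-0.0183, -0.0352, -0.0] -0.0 len 39.7
[-0.0183, -0.0352, -0.0] -0.0 len 39.7
[0.0, -0.0, 0.0303] -0.0 len 30.3
[0.0, -0.0, 0.0303] -0.0 len 30.3
[0.0, -0.0, 0.0303] -0.0 len 30.3
```

>>> arm_command --motion '[{"offset": [-0.004,-0.002,-0.032],"spin": 0},{"offset": [-0.004,-0.002,-0.032],"spin": 0},{"offset": [-0.0045,-0.002,-0.032],"spin": 0},{"offset": [-0.018,-0.035,0],"spin": 0},{"offset": [-0.018,-0.035,0],"spin": 0}]'

```text
time_s: 4.18
ee_pos: [472.9, -321.9, 115.5]
ee_rot: [180.0, -0.1, -18.5]
force: [0.1, -0.3, 0.0]
gripper_width: 53.1
gripper_force: 8.0
```

>>> arm_command --motion '[{"offset": [-0.018,-0.035,0],"spin": 0},{"offset": [-0.018,-0.035,0],"spin": 0},{"offset": [-0.019,-0.036,0],"spin": 0},{"offset": [0,0,0],"spin": 0},{"offset": [0,0,0],"spin": 0}]'

```text
time_s: 4.8
ee_pos: [454.9, -205.1, 115.3]
ee_rot: [180.0, -0.1, -18.4]
force: [-0.1, -0.3, -0.9]
gripper_width: 53.4
gripper_force: 8.0
```

```bash
python3 plan.py 454,-204,24,-18.5,4
python3 - <<'E'
from h import *
p,d=env.grab_frame('scene'); cv2.imwrite('pics/s1.png',cv2.resize(p[220:440,180:440],None,fx=2.7,fy=2.7))
E
```

```text
t 4.8 at [ 454.9 -205.1  115.3] [ 1.7996e+02 -9.0000e-02 -1.8370e+01]
[-0.0003, -0.0002, 0.0228] 0.001 len 22.8
[-0.0003, -0.0002, 0.0228] 0.001 len 22.8
[-0.0003, -0.0002, 0.0228] 0.001 len 22.8
[-0.0003, -0.0002, 0.0228] 0.001 len 22.8
```

View pics/s1.png

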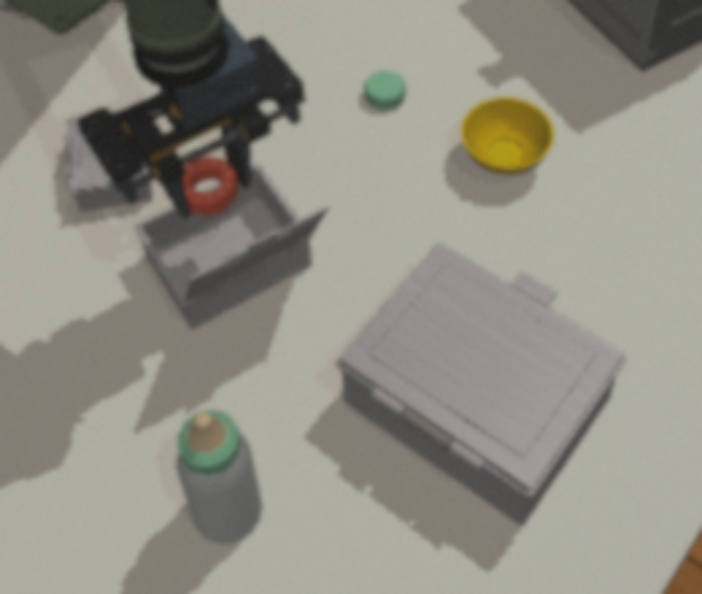

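The picture shows the ring held between the fingers (~(208,185)) above the tin. The lid at ~(300,230) is clear of the gripper, and the gripper's long side runs along the tin's y.

>>> arm_command --motion '[{"offset": [0,0,0.028],"spin": 0},{"offset": [0,0,0.028],"spin": 0},{"offset": [0,0,0.025],"spin": 0},{"offset": [0,0,0.01],"spin": 0},{"offset": [0,0,0],"spin": 0}]'

```text
time_s: 5.48
ee_pos: [454.6, -205.3, 23.7]
ee_rot: [180.0, 0.0, -18.5]
force: [-0.2, 0.2, -0.2]
gripper_width: 53.3
gripper_force: 8.0
```

>>> arm_command --motion '[{"offset": [0,0,0],"spin": 0},{"offset": [0,0,0],"spin": 0},{"offset": [0,0,0],"spin": 0}]' --jaw 0.074

```text
time_s: 5.85
ee_pos: [454.7, -204.7, 24.5]
ee_rot: [180.0, -0.1, -18.4]
force: [-1.0, -0.7, -0.3]
gripper_width: 74.2
gripper_force: 0.0
```

>>> arm_command --motion '[{"offset": [0,0,-0.03],"spin": 0},{"offset": [0,0,-0.06],"spin": 0},{"offset": [0,0,-0.06],"spin": 0},{"offset": [0,0,-0.04],"spin": 0}]'

```text
time_s: 6.35
ee_pos: [454.9, -204.8, 217.3]
ee_rot: [180.0, -0.3, -18.4]
force: [0.9, 0.2, 0.4]
gripper_width: 73.9
gripper_force: 0.0
```

```bash
python3 - <<'E'
from h import *
p,d=env.grab_frame('top'); m=cam('top'); P=cloud(m,d); X,Y,Z=P[...,0],P[...,1],P[...,2]
lid=(abs(X-520)<110)&(abs(Y+235)<80)&(Z>60)&(Z<165)&(0.948*(X-462)-.317*(Y+207)>45); q=P[lid]
u=.948*(q[:,0]-462)-.317*(q[:,1]+207); v=.317*(q[:,0]-462)+.948*(q[:,1]+207); print(len(q),np.polyfit(u,q[:,2],1),u.min(),u.max(),v.min(),v.max())
E
python3 plan.py 604,-254.5,217,-18.5,4 604,-254.5,142,-18.5,2 571,-243.4,142,-18.5,3
```

```text
436 [  2.18457808 -63.96006343] 70.5614660459089 101.74384531029736 7.1174594883628615 66.9841841717526
t 6.4 at [ 457.3 -205.8  222. ] [179.9   -0.75 -18.39]
[0.0386, -0.0, 0.0012] 0.0 len 38.7
[0.0386, -0.0001, 0.0012] 0.0 len 38.7
[0.0386, -0.0001, 0.0012] 0.0 len 38.7
[0.0386, -0.0001, 0.0012] 0.0 len 38.7
[0.0, -0.0, 0.0375] -0.0 len 37.5
[0.0, -0.0, 0.0375] -0.0 len 37.5
[-0.0116, -0.0, -0.0] -0.0 len 11.6
[-0.0116, -0.0, -0.0] -0.0 len 11.6
[-0.0116, -0.0, -0.0] -0.0 len 11.6
```

>>> arm_command --motion '[{"offset": [0.039,0,0],"spin": 0},{"offset": [0.039,0,0],"spin": 0},{"offset": [0.039,0,0],"spin": 0},{"offset": [0.038,0,0],"spin": 0}]' --jaw 0.0

```text
time_s: 6.9
ee_pos: [602.5, -253.7, 213.8]
ee_rot: [180.0, 0.0, -18.4]
force: [-1.0, -0.8, -0.0]
gripper_width: 36.9
gripper_force: 0.0
```

>>> arm_command --motion '[{"offset": [0,0,0.037],"spin": 0},{"offset": [0,0,0.037],"spin": 0},{"offset": [0,0,0],"spin": 0}]'

```text
time_s: 7.28
ee_pos: [599.4, -252.5, 136.7]
ee_rot: [-180.0, 0.4, -18.4]
force: [-0.7, 0.6, 0.0]
gripper_width: 6.8
gripper_force: 0.0
```

```bash
python3 plan.py 573,-244,142,-18.5,2 528,-229,142,-18.5,5 485,-214.7,144,-18.5,5
```

```text
t 7.28 at [ 599.4 -252.5  136.7] [-179.96    0.43  -18.4 ]
[-0.0138, 0.0001, -0.0027] 0.001 len 14.1
[-0.0138, 0.0001, -0.0027] 0.001 len 14.1
[-0.0095, 0.0, 0.0] -0.0 len 9.5
[-0.0095, 0.0, 0.0] -0.0 len 9.5
[-0.0095, 0.0, 0.0] -0.0 len 9.5
[-0.0095, 0.0, 0.0] -0.0 len 9.5
[-0.0095, 0.0, 0.0] -0.0 len 9.5
[-0.0091, 0.0, -0.0004] -0.0 len 9.1
[-0.0091, 0.0, -0.0004] -0.0 len 9.1
[-0.0091, 0.0, -0.0004] -0.0 len 9.1
[-0.0091, 0.0, -0.0004] -0.0 len 9.1
[-0.0091, 0.0, -0.0004] -0.0 len 9.1
```

>>> arm_command --motion '[{"offset": [-0.012,0,-0.002],"spin": 0},{"offset": [-0.012,0,-0.002],"spin": 0},{"offset": [-0.007,0,0],"spin": 0},{"offset": [-0.007,0,0],"spin": 0},{"offset": [-0.007,0,0],"spin": 0}]'

```text
time_s: 7.9
ee_pos: [558.5, -239.2, 144.4]
ee_rot: [180.0, -0.1, -18.4]
force: [0.9, 0.4, 0.1]
gripper_width: 0.5
gripper_force: 0.3
```

>>> arm_command --motion '[{"offset": [-0.007,0,0],"spin": 0},{"offset": [-0.007,0,0],"spin": 0},{"offset": [-0.007,0,0],"spin": 0},{"offset": [-0.007,0,0],"spin": 0},{"offset": [-0.007,0,0],"spin": 0}]'

```text
time_s: 8.52
ee_pos: [525.1, -228.1, 143.9]
ee_rot: [180.0, -0.0, -18.4]
force: [0.3, -0.5, -1.3]
gripper_width: 0.5
gripper_force: 0.3
```

Run:
```python
from h import *
p,d=env.grab_frame('scene'); cv2.imwrite('pics/s2.png',cv2.resize(p[220:400,180:420],None,fx=2.7,fy=2.7))
s=env.state(); print(s['ee_pos'],s['force'])
```

```text
[ 524.09372212 -227.74362589  143.82763555] [-1.25122512  0.37464894 -0.43481759]
```

View pics/s2.png

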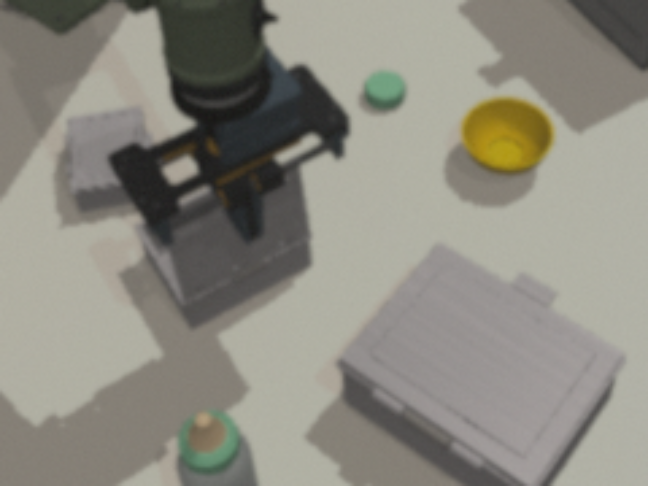

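The picture shows the lid about upright. The tin has not moved: its near corner is still at (193,325).

>>> arm_command --motion '[{"offset": [-0.008,0,0],"spin": 0},{"offset": [-0.008,0,0],"spin": 0},{"offset": [-0.008,0,0],"spin": 0},{"offset": [-0.008,0,0],"spin": 0},{"offset": [-0.008,0,0],"spin": 0}]'

```text
time_s: 9.2
ee_pos: [487.0, -215.4, 144.0]
ee_rot: [180.0, -0.0, -18.4]
force: [-0.1, -1.0, -0.4]
gripper_width: 0.2
gripper_force: 0.2
```

>>> arm_command --motion '[{"offset": [-0.007,0,0.005],"spin": 0},{"offset": [-0.007,0,0.005],"spin": 0},{"offset": [-0.006,0,0.005],"spin": 0},{"offset": [-0.005,0,0.006],"spin": 0},{"offset": [-0.005,0,0.006],"spin": 0}]'

```text
time_s: 9.82
ee_pos: [458.8, -206.0, 116.5]
ee_rot: [180.0, 0.0, -18.4]
force: [0.5, 0.3, -0.2]
gripper_width: 0.4
gripper_force: 0.1
```

Run:
```python
from h import *
p,d=env.grab_frame('scene'); cv2.imwrite('pics/s3.png',cv2.resize(p[220:400,180:420],None,fx=2.7,fy=2.7))
s=env.state(); print(s['ee_pos'],s['force'])
```

```text
[ 457.58904203 -205.53020711  115.66957699] [-0.33108447 -0.00629988 -0.06384874]
```

View pics/s3.png

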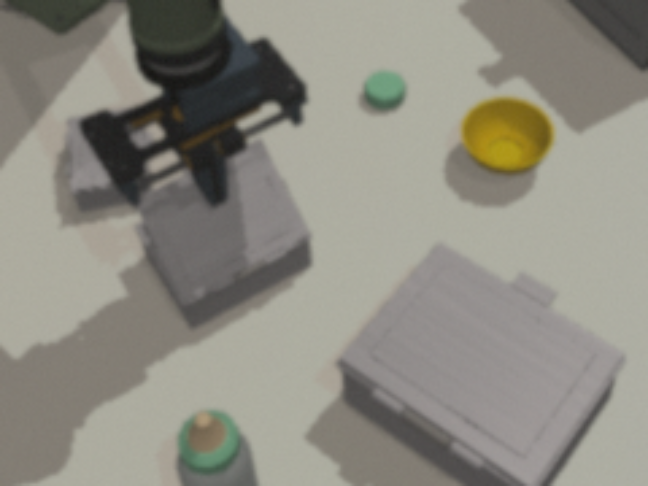

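The lid is now about 35° from shut, and the tin is still in place with its corner at (193,325).

>>> arm_command --motion '[{"offset": [-0.004,0,0.008],"spin": 0},{"offset": [-0.004,0,0.008],"spin": 0},{"offset": [-0.003,0,0.009],"spin": 0},{"offset": [-0.002,0,0.008],"spin": 0},{"offset": [0,0,0.008],"spin": 0}]'

```text
time_s: 10.5
ee_pos: [446.5, -202.0, 75.3]
ee_rot: [-180.0, 0.0, -18.4]
force: [-0.3, -0.1, 0.4]
gripper_width: 0.9
gripper_force: 0.1
```

>>> arm_command --motion '[{"offset": [0,0,0.006],"spin": 0},{"offset": [0,0,0.002],"spin": 0},{"offset": [0,0,0.001],"spin": 0},{"offset": [0,0,0],"spin": 0}]'

```text
time_s: 11.0
ee_pos: [446.6, -202.0, 67.7]
ee_rot: [180.0, 0.0, -18.4]
force: [-2.2, 0.7, 6.2]
gripper_width: 0.4
gripper_force: 3.0
```

```bash
python3 plan.py 446,-202,250,-18.5,4 535,240,260,70,10
```

```text
t 11.0 at [ 446.6 -202.    67.7] [ 1.80e+02  1.00e-02 -1.84e+01]
[-0.0002, 0.0001, -0.0456] 0.0 len 45.6
[-0.0002, 0.0001, -0.0456] 0.0 len 45.6
[-0.0002, 0.0001, -0.0456] 0.0 len 45.6
[-0.0002, 0.0001, -0.0456] 0.0 len 45.6
[-0.0056, -0.0447, -0.001] -0.154 len 45.1
[0.0014, -0.0451, -0.001] -0.154 len 45.1
[0.0083, -0.0443, -0.001] -0.154 len 45.1
[0.015, -0.0425, -0.001] -0.154 len 45.1
[0.0214, -0.0397, -0.001] -0.154 len 45.1
[0.0272, -0.0359, -0.001] -0.154 len 45.1
[0.0324, -0.0313, -0.001] -0.154 len 45.1
[0.0369, -0.026, -0.001] -0.154 len 45.1
[0.0404, -0.02, -0.001] -0.154 len 45.1
[0.043, -0.0135, -0.001] -0.154 len 45.1
```

>>> arm_command --motion '[{"offset": [0,0,-0.045],"spin": 0},{"offset": [0,0,-0.045],"spin": 0},{"offset": [0,0,-0.045],"spin": 0},{"offset": [0,0,-0.048],"spin": 0}]' --jaw 0.05

```text
time_s: 11.5
ee_pos: [446.6, -201.9, 251.6]
ee_rot: [180.0, -0.0, -18.4]
force: [0.7, -0.7, -0.7]
gripper_width: 37.7
gripper_force: 0.0
```

>>> arm_command --motion '[{"offset": [-0.0055,-0.0445,-0.001],"spin": -0.154},{"offset": [0.0015,-0.045,-0.001],"spin": -0.154},{"offset": [0.008,-0.044,-0.001],"spin": -0.154},{"offset": [0.015,-0.0425,-0.001],"spin": -0.154},{"offset": [0.0215,-0.0395,-0.001],"spin": -0.154}]'

```text
time_s: 12.12
ee_pos: [491.4, 19.6, 255.2]
ee_rot: [180.0, -0.0, 26.0]
force: [0.5, -1.2, -0.4]
gripper_width: 50.0
gripper_force: 0.0
```

>>> arm_command --motion '[{"offset": [0.027,-0.036,-0.001],"spin": -0.154},{"offset": [0.0325,-0.031,-0.001],"spin": -0.154},{"offset": [0.037,-0.026,-0.001],"spin": -0.154},{"offset": [0.0405,-0.02,-0.001],"spin": -0.154},{"offset": [0.022,-0.007,-0.001],"spin": -0.154}]'

```text
time_s: 12.75
ee_pos: [531.9, 219.8, 259.8]
ee_rot: [180.0, -0.0, 70.2]
force: [-0.1, -0.6, 0.9]
gripper_width: 49.9
gripper_force: 0.0
```

Run:
```python
from h import *
s=env.state(); print(s['ee_pos'],s['ee_rot'],s['force'])
p,d=env.grab_frame('scene'); np.save('scene1d.npy',d); cv2.imwrite('pics/s4.png',p)
a=cv2.resize(p[230:350,180:320],(400,343)); b=cv2.resize(cv2.imread('pics/scene0.png')[130:250,360:480],(400,400),interpolation=2)
b=cv2.convertScaleAbs(b,alpha=1.8,beta=10)
o=np.zeros((400,800,3),np.uint8); o[:343,:400]=a; o[:,400:]=b; cv2.imwrite('pics/s4c.png',o)
pt,dt=env.grab_frame('top'); cv2.imwrite('pics/t4.png',pt)
m=cam('top'); P=cloud(m,dt); X,Y,Z=P[...,0],P[...,1],P[...,2]
q=P[(abs(X-460)<90)&(abs(Y+210)<90)&(Z>40)&(Z<80)]; c=q.mean(0); print('lid plane n',np.linalg.svd(q-c,full_matrices=False)[2][2],c,np.percentile(q[:,2],[1,50,99]))
# tab in original top picture, shell frame with yaw psi
P=np.load('topP.npy'); X,Y,Z=P[...,0],P[...,1],P[...,2]
q=P[(Z>187)&(Z<200)&(Y>200)&(X>400)&(X<800)]; r=cv2.minAreaRect(np.ascontiguousarray(q[:,:2],dtype=np.float32)); print('shell top',r)
yaw=np.radians(r[2] if r[2]>45 else r[2]+90); ex=np.array([np.cos(yaw),np.sin(yaw)]); ey=np.array([-ex[1],ex[0]])
c=np.array(r[0]); U=(P[...,:2]-c)@ex; V=(P[...,:2]-c)@ey
for lo,hi in[(-130,-116),(-116,-110),(-110,-100),(-100,-92),(-92,-84),(-84,-78)]:
    g=(U>lo)&(U<hi)&(Z>150)&(Z<187)&(abs(V)<60); print(lo,g.sum(),V[g].min() if g.any() else'',V[g].max() if g.any() else '',np.percentile(Z[g],[10,50,90]).round(1) if g.any() else'')
```

```text
[531.94339964 219.7751882  259.78986411] [ 1.79985640e+02 -3.17070813e-02  7.02328021e+01] [-0.12214759 -0.60029426  0.88807466]
lid plane n [-0.00429602 -0.00259319 -0.99998741] [ 464.7077624  -206.34074206   54.67023378] [47.54313081 54.81643024 60.62316894]
shell top ((576.3787231445312, 363.8701171875), (160.4311065673828, 227.01565551757812), 69.88786315917969)
-130 78 -16.92522864775146 16.747121079688288 [166.9 177.9 181. ]
-116 41 -16.49895134207835 16.2784649587032 [177.2 180.  183.1]
-110 66 -13.447240500009478 13.704687816636506 [176.6 179.2 182.7]
-100 57 -13.681760244879031 13.780699543389694 [176.6 180.4 182.1]
-92 55 -14.182161023478837 14.022515914235493 [177.3 179.5 181.9]
-84 272 -59.92832132218931 59.91921040251398 [154.2 170.4 180. ]
```

View pics/s4c.png

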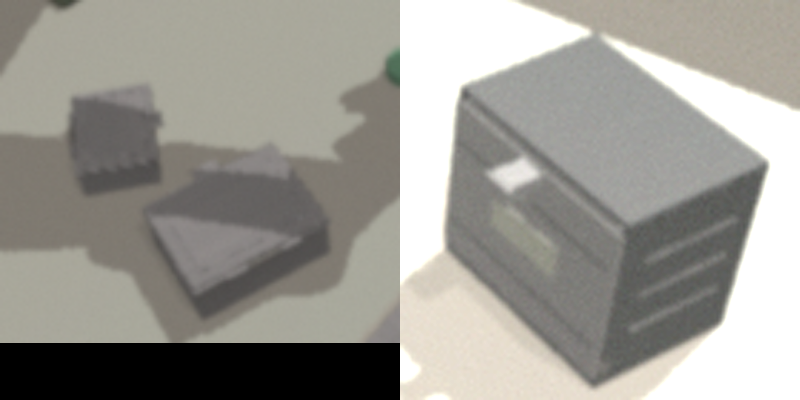

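The left crop shows the lid lying flat on the tin, and the depth fit agrees (normal vertical, z≈54.7). The right crop shows the tab at ~(515,175), just below the shell's top lintel.

```bash
cat > tilt.py <<'E'
from h import *
yaw=np.radians(69.9); ex=np.array([np.cos(yaw),np.sin(yaw),0]); C=np.array([576.4,363.9,0.]); ez=np.array([0,0,1.])
H=C-67*ex+24*ez
def tcp(deg,lx,lz):
    t=np.radians(deg); c,s=np.cos(t),np.sin(t)
    a=-28*c-146*s+lx*c-lz*s; z=146*c-28*s+lx*s+lz*c
    return H+a*ex+(z+14)*ez
if __name__=='__main__':
    w=[(d,-.5-2.5*d/30,-3+6*d/30) for d in range(0,31,3)]
    P=[tcp(*k) for k in w]; print(P[0].round(1),P[-1].round(1))
    for a,b in zip(P,P[1:]): print(round(((b-a)@ex)/1000,4),round(-(b-a)[2]/1000,4))
E
python3 tilt.py; python3 plan.py 543.5,274.2,215,69.9,3 543.5,274.2,181,69.9,3
```

```text
[543.6 274.2 181. ] [518.5 205.8 151.5]
-0.0077 0.0011
-0.0077 0.0015
-0.0076 0.0019
-0.0075 0.0024
-0.0074 0.0028
-0.0073 0.0032
-0.0072 0.0036
-0.007 0.004
-0.0068 0.0044
-0.0066 0.0047
t 12.85 at [532.  219.7 259.6] [ 1.7999e+02 -4.0000e-02  7.0030e+01]
[0.0184, -0.0026, 0.0149] 0.001 len 23.8
[0.0184, -0.0026, 0.0149] 0.001 len 23.8
[0.0184, -0.0026, 0.0149] 0.001 len 23.8
[0.0, -0.0, 0.0113] -0.0 len 11.3
[0.0, -0.0, 0.0113] -0.0 len 11.3
[0.0, -0.0, 0.0113] -0.0 len 11.3
```

>>> arm_command --motion '[{"offset": [0.0185,-0.0026,0.015],"spin": 0},{"offset": [0.0185,-0.0026,0.015],"spin": 0},{"offset": [0.0185,-0.0026,0.015],"spin": 0},{"offset": [0,0,0],"spin": 0},{"offset": [0,0,0],"spin": 0}]'

```text
time_s: 13.48
ee_pos: [543.5, 272.2, 214.9]
ee_rot: [180.0, 0.0, 69.8]
force: [0.5, -0.4, 0.1]
gripper_width: 49.8
gripper_force: 0.0
```

```bash
python3 plan.py 543.6,274.2,181,69.9,4
```

```text
t 13.47 at [543.5 272.2 214.9] [1.800e+02 3.000e-02 6.983e+01]
[0.0005, -0.0002, 0.0085] -0.0 len 8.5
[0.0005, -0.0002, 0.0085] -0.0 len 8.5
[0.0005, -0.0002, 0.0085] -0.0 len 8.5
[0.0005, -0.0002, 0.0085] -0.0 len 8.5
```

>>> arm_command --motion '[{"offset": [0.0005,0,0.0085],"spin": 0},{"offset": [0.0005,0,0.0085],"spin": 0},{"offset": [0.0005,0,0.0085],"spin": 0},{"offset": [0.0003,0,0.0085],"spin": 0},{"offset": [0,0,0],"spin": 0}]'

```text
time_s: 14.1
ee_pos: [543.6, 273.7, 179.9]
ee_rot: [-179.9, 0.1, 69.8]
force: [0.8, -0.3, 0.4]
gripper_width: 50.0
gripper_force: 0.0
```

>>> arm_command --motion '[{"offset": [0,0,0],"spin": 0},{"offset": [0,0,0],"spin": 0},{"offset": [0,0,0],"spin": 0},{"offset": [0,0,0],"spin": 0}]' --jaw 0.02 --newtons 12

```text
time_s: 14.6
ee_pos: [543.3, 274.0, 181.2]
ee_rot: [-179.9, 0.0, 69.8]
force: [-3.3, -0.7, 2.5]
gripper_width: 27.6
gripper_force: 12.5
```

Width is 27.6 mm, so the tab itself is pinched behind the bead. Pulling along the arc.

>>> arm_command --motion '[{"offset": [-0.0077,0,0.001],"spin": 0},{"offset": [-0.0077,0,0.0015],"spin": 0},{"offset": [-0.0076,0,0.002],"spin": 0},{"offset": [-0.0075,0,0.0024],"spin": 0}]'

```text
time_s: 15.1
ee_pos: [533.8, 248.1, 173.7]
ee_rot: [-179.9, -0.4, 69.8]
force: [-1.2, 8.6, -4.7]
gripper_width: 28.0
gripper_force: 16.0
```

>>> arm_command --motion '[{"offset": [-0.0074,0,0.0028],"spin": 0},{"offset": [-0.0073,0,0.0032],"spin": 0},{"offset": [-0.0072,0,0.0036],"spin": 0}]'

```text
time_s: 15.48
ee_pos: [526.8, 229.1, 164.9]
ee_rot: [-180.0, -0.6, 69.7]
force: [-1.8, 11.6, -0.3]
gripper_width: 27.5
gripper_force: 31.2
```

>>> arm_command --motion '[{"offset": [-0.007,0,0.003],"spin": 0},{"offset": [-0.0068,0,0.0035],"spin": 0},{"offset": [-0.0066,0,0.004],"spin": 0},{"offset": [0,0,0],"spin": 0}]'

```text
time_s: 15.98
ee_pos: [518.9, 207.7, 153.6]
ee_rot: [-180.0, -0.3, 69.8]
force: [-1.9, 7.0, -3.4]
gripper_width: 27.9
gripper_force: 16.0
```

```bash
cat > ang.py <<'E'
from tilt import *
import sys
s=env.state(); print(s['time_s'],s['ee_pos'].round(1),s['force'].round(1),s['gripper_width'],s['gripper_force'],'expected tcp30',tcp(30,-3,3).round(1))
for n in('top','scene'):
    p,d=env.grab_frame(n); cv2.imwrite(f'pics/{n}{sys.argv[1]}.png',p); m=cam(n); P=cloud(m,d)-H
    u=P@ex; z=P[...,2]; v=P@np.array([-ex[1],ex[0],0])
    # front face of the bin: points well to the sides of the gripper
    g=(abs(v)>60)&(abs(v)<92)&(u<-14)&(u>-130)&(z>25)&(z<135)
    q=np.stack([u[g],z[g]],1)
    if len(q)>30:
        for _ in range(5):
            a,b=np.polyfit(q[:,1],q[:,0],1); r=q[:,0]-a*q[:,1]-b; k=abs(r)<max(3,1.5*np.median(abs(r))); q=q[k]
        print(n,len(q),'tilt',np.degrees(np.arctan(-a)).round(2),'dist',(b*np.cos(np.arctan(a))).round(1))
    o=env.pinpoint(n,'bin_grip'); print([(np.round(k['location']).tolist(),round(k['score'],2)) for k in o], proj(m,tcp(30,0,0)-14*ez).round(1))
E
python3 ang.py 5
python3 - <<'E'
import cv2
p=cv2.imread('pics/scene5.png')[110:270,330:490]; cv2.imwrite('pics/s5c.png',cv2.convertScaleAbs(cv2.resize(p,(600,600),interpolation=2),alpha=1.7))
E
```

```text
15.975 [518.9 207.7 153.6] [-1.9  7.  -3.4] 27.850249871439917 15.95549478312023 expected tcp30 [518.5 205.8 151.5]
[] [216.3 242.7]
scene 86 tilt 27.07 dist -11.7
[([372.0, 197.0], 0.71), ([417.0, 215.0], 0.33)] [373.7 201.2]
```

View pics/s5c.png

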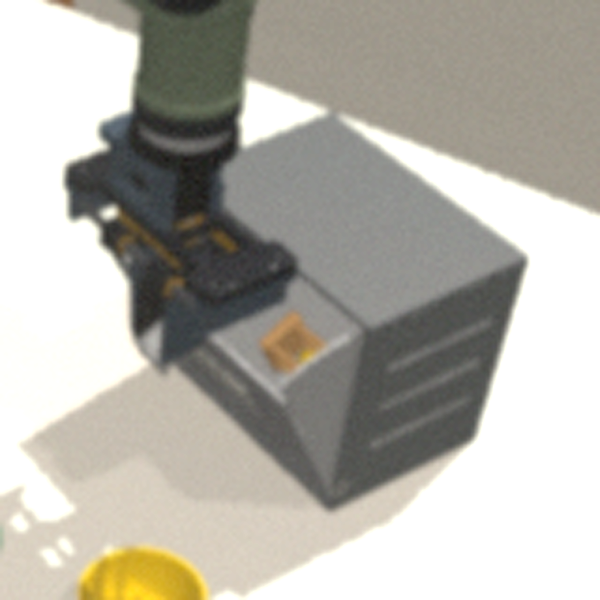

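The bin is open with its tab between the fingers (~(165,330)), and the rattle lies inside at (290,345). I'll measure the angle more closely.

```bash
cat > ang2.py <<'E'
from tilt import *
from scipy.optimize import brentq
for n in('scene','top'):
    D=[env.grab_frame(n)[1] for _ in range(4)]; D=np.array(D); d=np.where((D>0).all(0),np.median(D,0),0); m=cam(n); P=cloud(m,d)-H
    u=P@ex; z=P[...,2]; v=P@np.array([-ex[1],ex[0],0])
    for lo,hi in((-100,-60),(60,100),(-100,-30),(30,100)):
        g=(v>lo)&(v<hi)&(u<-14)&(u>-105)&(z>15)&(z<140); r=np.hypot(u[g],z[g])
        th=np.degrees(np.arctan2(-u[g],z[g])-np.arcsin(np.clip(11/r,0,1))); k=(th>15)&(th<45)&(r>60)
        h,e=np.histogram(th[k],bins=np.arange(15,46,1)); print(n,lo,hi,k.sum(),np.median(th[k]).round(2) if k.any() else '',h.tolist())
s=env.state(); print(s['time_s'],s['ee_pos'].round(1),s['force'].round(1),s['gripper_width'],s['gripper_force'])
E
python3 ang2.py
python3 - <<'E'
from tilt import *
# top view at rest before opening: same estimate on the shut bin, scene camera, as a check of bias
P=np.load('sceneP.npy')-H; u=P@ex; z=P[...,2]; v=P@np.array([-ex[1],ex[0],0])
g=(abs(v)>30)&(abs(v)<95)&(u<20)&(u>-40)&(z>60)&(z<140); print(g.sum(),np.median(u[g]),'shut face, want -11')
g=(abs(v)<100)&(z>162)&(z<175); print('shell top z',np.median(z[g])+24,'front',np.percentile(u[g],[.5,2,5]))
E
```

```text
scene -100 -60 89 27.57 [0, 0, 0, 0, 0, 0, 0, 0, 0, 0, 3, 11, 72, 3, 0, 0, 0, 0, 0, 0, 0, 0, 0, 0, 0, 0, 0, 0, 0, 0]
scene 60 100 14 27.39 [0, 0, 0, 0, 0, 0, 0, 0, 1, 0, 0, 1, 10, 2, 0, 0, 0, 0, 0, 0, 0, 0, 0, 0, 0, 0, 0, 0, 0, 0]
scene -100 -30 161 27.57 [0, 0, 0, 0, 0, 0, 0, 0, 0, 0, 7, 19, 114, 21, 0, 0, 0, 0, 0, 0, 0, 0, 0, 0, 0, 0, 0, 0, 0, 0]
scene 30 100 16 27.41 [0, 0, 0, 0, 0, 0, 0, 0, 1, 0, 0, 1, 10, 3, 1, 0, 0, 0, 0, 0, 0, 0, 0, 0, 0, 0, 0, 0, 0, 0]
top -100 -60 20 26.68 [0, 0, 0, 0, 0, 0, 0, 0, 0, 0, 0, 12, 7, 1, 0, 0, 0, 0, 0, 0, 0, 0, 0, 0, 0, 0, 0, 0, 0, 0]
top 60 100 0  [0, 0, 0, 0, 0, 0, 0, 0, 0, 0, 0, 0, 0, 0, 0, 0, 0, 0, 0, 0, 0, 0, 0, 0, 0, 0, 0, 0, 0, 0]
top -100 -30 22 26.81 [0, 0, 0, 0, 0, 0, 0, 0, 0, 0, 0, 12, 9, 1, 0, 0, 0, 0, 0, 0, 0, 0, 0, 0, 0, 0, 0, 0, 0, 0]
top 30 100 0  [0, 0, 0, 0, 0, 0, 0, 0, 0, 0, 0, 0, 0, 0, 0, 0, 0, 0, 0, 0, 0, 0, 0, 0, 0, 0, 0, 0, 0, 0]
16.575 [518.9 207.7 153.6] [-2.2  6.  -2.9] 27.82377171714148 15.945153663342353
608 -10.933642368330998 shut face, want -11
shell top z 191.45887129612362 front [-8.26095727 -6.468581   -3.61127734]
```

>>> arm_command --motion '[{"offset": [-0.0025,0,0.002],"spin": 0},{"offset": [-0.0025,0,0.002],"spin": 0},{"offset": [0,0,0],"spin": 0},{"offset": [0,0,0],"spin": 0}]'

```text
time_s: 17.08
ee_pos: [517.3, 203.1, 150.1]
ee_rot: [-179.9, -0.3, 69.8]
force: [-2.7, 6.1, -0.2]
gripper_width: 27.7
gripper_force: 12.5
```

```bash
python3 ang2.py
```

```text
scene -100 -60 78 29.75 [0, 0, 0, 0, 0, 0, 0, 0, 0, 0, 0, 0, 1, 10, 63, 4, 0, 0, 0, 0, 0, 0, 0, 0, 0, 0, 0, 0, 0, 0]
scene 60 100 7 29.68 [0, 0, 0, 0, 0, 0, 0, 0, 0, 0, 0, 0, 0, 1, 5, 1, 0, 0, 0, 0, 0, 0, 0, 0, 0, 0, 0, 0, 0, 0]
scene -100 -30 139 29.75 [0, 0, 0, 0, 0, 0, 0, 0, 0, 0, 0, 0, 3, 19, 95, 22, 0, 0, 0, 0, 0, 0, 0, 0, 0, 0, 0, 0, 0, 0]
scene 30 100 8 29.69 [0, 0, 0, 0, 0, 0, 0, 0, 0, 0, 0, 0, 0, 1, 5, 2, 0, 0, 0, 0, 0, 0, 0, 0, 0, 0, 0, 0, 0, 0]
top -100 -60 11 29.15 [0, 0, 0, 0, 0, 0, 0, 0, 0, 0, 0, 0, 0, 4, 6, 1, 0, 0, 0, 0, 0, 0, 0, 0, 0, 0, 0, 0, 0, 0]
top 60 100 0  [0, 0, 0, 0, 0, 0, 0, 0, 0, 0, 0, 0, 0, 0, 0, 0, 0, 0, 0, 0, 0, 0, 0, 0, 0, 0, 0, 0, 0, 0]
top -100 -30 12 29.18 [0, 0, 0, 0, 0, 0, 0, 0, 0, 0, 0, 0, 0, 4, 7, 1, 0, 0, 0, 0, 0, 0, 0, 0, 0, 0, 0, 0, 0, 0]
top 30 100 0  [0, 0, 0, 0, 0, 0, 0, 0, 0, 0, 0, 0, 0, 0, 0, 0, 0, 0, 0, 0, 0, 0, 0, 0, 0, 0, 0, 0, 0, 0]
17.475 [517.3 203.1 150.1] [-3.   6.4  0.1] 28.271324375723417 12.533748341957107
```

>>> arm_command --motion '[{"offset": [-0.0007,0,0.0005],"spin": 0},{"offset": [0,0,0],"spin": 0},{"offset": [0,0,0],"spin": 0}]' --newtons 18

```text
time_s: 17.85
ee_pos: [517.1, 202.7, 149.7]
ee_rot: [-180.0, -0.3, 69.8]
force: [-4.0, 7.2, 0.8]
gripper_width: 27.8
gripper_force: 18.5
```

```bash
python3 ang2.py | grep -v "top"
python3 - <<'E'
from h import *
env.grab_frame('top'); p,d=env.grab_frame('top'); P=cloud(cam('top'),d); X,Y,Z=P[...,0],P[...,1],P[...,2]
q=P[(abs(X-460)<60)&(abs(Y+210)<60)&(Z>40)]; print('lid',np.percentile(q[:,2],[2,50,98])); print(env.job_done())
E
```

```text
scene -100 -60 78 29.94 [0, 0, 0, 0, 0, 0, 0, 0, 0, 0, 0, 0, 0, 10, 43, 25, 0, 0, 0, 0, 0, 0, 0, 0, 0, 0, 0, 0, 0, 0]
scene 60 100 8 29.8 [0, 0, 0, 0, 0, 0, 0, 0, 0, 0, 0, 0, 0, 1, 6, 1, 0, 0, 0, 0, 0, 0, 0, 0, 0, 0, 0, 0, 0, 0]
scene -100 -30 133 29.95 [0, 0, 0, 0, 0, 0, 0, 0, 0, 0, 0, 0, 0, 18, 68, 43, 4, 0, 0, 0, 0, 0, 0, 0, 0, 0, 0, 0, 0, 0]
scene 30 100 8 29.8 [0, 0, 0, 0, 0, 0, 0, 0, 0, 0, 0, 0, 0, 1, 6, 1, 0, 0, 0, 0, 0, 0, 0, 0, 0, 0, 0, 0, 0, 0]
18.25 [517.1 202.7 149.7] [-2.2  6.7  0.6] 28.19470946113347 18.46515736193396
lid [49.82274147 54.91130287 59.86289252]
the job is handed in; nothing more can be done
None
```

The job is handed in at about 18 s: the teether is in the middle-sized tin, its lid is shut flat, and the gripper holds the bin by its tab at about 30° (measured 29.9°) with the rattle inside.

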